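Clamp up a glued panel and shut the push-latch drawer

ROBOT

A 6-joint arm with a two-finger parallel gripper is mounted at the origin on a cart in front of the work surface, level with it; the furniture and walls round the work are solid. World frame = base frame: x ahead of the robot, y to its left, z up, the work surface at z = 0. Lengths are in m, angles in rad, forces in N, time in s.
With the tool pointing down it reaches from about 0.325 to 0.85 m from the base axis. Payload 4.4 kg.
Tool frame: the origin (TCP) lies where the fingers leave the gripper's body, on its centre line; the fingertips stand 97 mm ahead of it and the grasp point (between the pads) lies 78 mm ahead of it (ctrl.tip_extent is the distance from the TCP to the fingertips, in m); y points along the fingers, x is the direction in which the jaws open and shut, and the axes are right-handed (so a half turn about y gives the same grasp; the last joint's range is limited). The gripper opens to 94 mm and grips with 3 to 60 N. Pads are 16 mm wide; open, the fingers measure 119 mm over their backs; the gripper's body (75 mm by 177 mm) begins 78 mm behind the grasp point.
Start: joints at [1.091, 0.207, 1.542, -0, 1.393, -0.15], TCP at [0.186, 0.544, 0.303] pointing down, gripper open.
Joint ranges: [-2.73, 2.73], [-0.86, 2.22], [0.23, 2.46], [-1.11, 4.25], [0.08, 2.63], [-2.82, 2.82]. Speed limits (rad/s): [2.79, 2.79, 3.14, 3.14, 3.14, 3.14].

INTERFACE

Orientations are given as a rotation vector (axis times angle).
In Python, from workcell import ctrl gives the robot as it stands.
- The arm moves only by the shell command python3 -m crank 'ROWS' [FORCE]. ROWS is JSON, a list of rows, each a list of 5 numbers: the shift along the tool's x, y, z in m, then the turn about the tool's y in degrees, then the finger opening in m, from 0 to 0.094. A call has 1 to 20 rows; each row shifts and turns the commanded pose from where the row before left it, along the tool's axes as they then stand; what a row does not reach is not made up. A row lasts 1/10 s, in which the tool goes at most 50 mm and 8.59 degrees, less where a joint would pass 70% of its speed; a pose out of reach is approached as far as the arm can. A call is refused whole if a number of a shift passes 0.05 or a number of a turn 8.59, either way. A call with a gripper value outside its range is refused whole. The fingers move at their own pace and stop on an object; FORCE is the grip in N (left out, the last holds). Time passes only in rows, so rows that do not move let the fingers close. It gives the time, the measured TCP pose, the force and the opening at its end, in the units of the state.
- ctrl.state(): the state, without advancing time (a new reading comes with each control period).
- ctrl.camera(name): name is "scene" or "top"; returns a dict with "color" (384x512x3 uint8, red, green, blue), "camera_matrix" (3x3 intrinsics, pixels), "dist" ([k1, k2, p1, p2, k3] as OpenCV has them; the pictures are not rectified), "R" (3x3) and "t" (3): a world point X has camera coordinates R X + t. Camera axes: x right, y down, z forward; pixel columns grow to the right and rows downward; lengths in m; the calibration is good to about 2 mm. A picture is of the moment at which its call begins. There is no depth.
- ctrl.sign_off(): hands the job in, once; it reports no verdict.
The state is a dict: "clock": time; "joint_pos": joint angles; "dq": joint speeds; "tau": joint torques, N m; "tcp_pos": TCP position; "tool_rot": TCP orientation; "ft_force": force on the tool from outside, world axes, zero at the start; "moment": the same for the moment, N m; "gripper_width": opening from 0.0 (shut) to 1.0 (fully open).
Only numpy, scipy, OpenCV 4.12 (cv2) and the standard library are available. Lean on these libraries where they do the work, as an engineer would, in place of code of your own. Each camera call takes 0.05 s, during which the arm holds its last target. There are 200 camera calls.

TASK

The plywood panel in the gluing stand has just been glued: press the front of the push-latch drawer so that it springs out, take every spring clamp off the bar inside it and clip them all, jaws well down and gripping, along the top edge of the panel, spread out so that neighbours are at least 40 mm apart centre to centre. Then push the empty drawer in until it stays latched shut, and check that it does; leave the stand upright and the ball pen lying where it is.

Things in the scene. Friction and masses are not known exactly. Their poses are not given: they have to be found in the camera images.
- drawer (a joint): Drawer opening, m: 0 = latched shut, 0.118 = fully out, -0.0077 = pressed in to the stop. A spring (7 N) pushes it out. From 0: press to the stop (about 10 N; a press under 7 mm just latches again), let go, it springs fully out. From open: push slowly (9 to 12 N) past 0 to the stop, let go, it settles at 0, latched. Each full press at 0 toggles it.
- drawer_front (a point): White spot at mid-width on the outer face of the drawer's grey front board, 85 mm above the table; push here. Moves with the drawer. Board 196 mm wide, 12 thick, from 3 to 113 mm above the table, its back 10 mm off the case when shut. x: pushing direction, into the case, level (the drawer comes out along -x); y along the front; z up.
- cabinet_face (a point): Middle of the upper front edge of the fixed plywood case round the drawer: 105 mm deep (x, away from robot), 196 wide (y), 113 high (z up). The drawer is open on top once out. A wooden bar 8 mm thick, its top 45 mm above the table, runs across it (along y), 74 mm behind the front board's outer face; fully out, it is 66 mm in front of the case.
- panel_edge (a point): Middle of the top edge of the glued two-layer plywood panel in its gluing stand. Panel 8 mm thick (x of this frame), 190 mm long (y), top edge 95 mm above the table, z up; bare from the edge down to 38 mm above the table. Stand base 100 x 215 x 14 mm; stand and panel one piece, 0.95 kg, loose on the table.
- clamp1_grip (a point): Red spring clamp 1, a big clothes-peg, jaws down: point midway between its handles, where to pinch, 28 mm above the hinge pin. x: direction in which it opens (pinch along x); y along the pin; z up. Handles 20 mm wide, 6 to 42 mm above the pin; 40 mm across here when clamped, 28 squeezed to the stop (13 N; grip with 30). Fully down, it is 39.5 mm above the edge. 65 g. Starts on the drawer's bar.
- clamp1_jaw (a point): Midway between the two rubber jaw pads of clamp 1, 61 mm below its grip point, same axes. Pads 14 mm high, 22 wide, 21 mm apart when squeezed. A stop in the throat rests on the edge when fully down: this point is then 21.5 mm below the edge.
- clamp1_l (a joint): Opening angle of each jaw of clamp 1, rad: 0 shut on nothing, about 0.10 clamped on the 8 mm bar or panel, 0.30 squeezed wide open.
- clamp2_grip (a point): Red spring clamp 2, a big clothes-peg, jaws down: point midway between its handles, where to pinch, 28 mm above the hinge pin. x: direction in which it opens (pinch along x); y along the pin; z up. Handles 20 mm wide, 6 to 42 mm above the pin; 40 mm across here when clamped, 28 squeezed to the stop (13 N; grip with 30). Fully down, it is 39.5 mm above the edge. 65 g. Starts on the drawer's bar.
- clamp2_jaw (a point): Midway between the two rubber jaw pads of clamp 2, 61 mm below its grip point, same axes. Pads 14 mm high, 22 wide, 21 mm apart when squeezed. A stop in the throat rests on the edge when fully down: this point is then 21.5 mm below the edge.
- clamp2_l (a joint): Opening angle of each jaw of clamp 2, rad: 0 shut on nothing, about 0.10 clamped on the 8 mm bar or panel, 0.30 squeezed wide open.
- clamp3_grip (a point): Red spring clamp 3, a big clothes-peg, jaws down: point midway between its handles, where to pinch, 28 mm above the hinge pin. x: direction in which it opens (pinch along x); y along the pin; z up. Handles 20 mm wide, 6 to 42 mm above the pin; 40 mm across here when clamped, 28 squeezed to the stop (13 N; grip with 30). Fully down, it is 39.5 mm above the edge. 65 g. Starts on the drawer's bar.
- clamp3_jaw (a point): Midway between the two rubber jaw pads of clamp 3, 61 mm below its grip point, same axes. Pads 14 mm high, 22 wide, 21 mm apart when squeezed. A stop in the throat rests on the edge when fully down: this point is then 21.5 mm below the edge.
- clamp3_l (a joint): Opening angle of each jaw of clamp 3, rad: 0 shut on nothing, about 0.10 clamped on the 8 mm bar or panel, 0.30 squeezed wide open.
- clamp4_grip (a point): Red spring clamp 4, a big clothes-peg, jaws down: point midway between its handles, where to pinch, 28 mm above the hinge pin. x: direction in which it opens (pinch along x); y along the pin; z up. Handles 20 mm wide, 6 to 42 mm above the pin; 40 mm across here when clamped, 28 squeezed to the stop (13 N; grip with 30). Fully down, it is 39.5 mm above the edge. 65 g. Starts on the drawer's bar.
- clamp4_jaw (a point): Midway between the two rubber jaw pads of clamp 4, 61 mm below its grip point, same axes. Pads 14 mm high, 22 wide, 21 mm apart when squeezed. A stop in the throat rests on the edge when fully down: this point is then 21.5 mm below the edge.
- clamp4_l (a joint): Opening angle of each jaw of clamp 4, rad: 0 shut on nothing, about 0.10 clamped on the 8 mm bar or panel, 0.30 squeezed wide open.
- pen_mid (a point): Bystander: white and red ball pen, 11 x 145 x 9 mm, lying on the table to the right of the drawer, its long axis along its y; its centre. Leave it where it lies.

How it is judged:
On the way, in this order (a step that is already met when the one before it is completed fails the run):
1. the latch has let go and the drawer stands open by 100 mm or more (value of joint drawer above 0.1 m), for 0.2 s.
2. every clamp present grips the panel's top edge, its pads wholly below the edge (z of clamp1_jaw in the frame of panel_edge between -0.03 and -0.008 m and x of clamp1_jaw in the frame of panel_edge between -0.008 and 0.008 m and y of clamp1_jaw in the frame of panel_edge between -0.09 and 0.09 m and angle between the z axis of each of clamp1_jaw, clamp2_jaw, clamp3_jaw, clamp4_jaw and the z axis of panel_edge, either way round below 0.35 rad and value of joint clamp1_l between 0.06 and 0.17 rad and z of clamp2_jaw in the frame of panel_edge between -0.03 and -0.008 m and x of clamp2_jaw in the frame of panel_edge between -0.008 and 0.008 m and y of clamp2_jaw in the frame of panel_edge between -0.09 and 0.09 m and value of joint clamp2_l between 0.06 and 0.17 rad and z of clamp3_jaw in the frame of panel_edge between -0.03 and -0.008 m and x of clamp3_jaw in the frame of panel_edge between -0.008 and 0.008 m and y of clamp3_jaw in the frame of panel_edge between -0.09 and 0.09 m and value of joint clamp3_l between 0.06 and 0.17 rad and z of clamp4_jaw in the frame of panel_edge between -0.03 and -0.008 m and x of clamp4_jaw in the frame of panel_edge between -0.008 and 0.008 m and y of clamp4_jaw in the frame of panel_edge between -0.09 and 0.09 m and value of joint clamp4_l between 0.06 and 0.17 rad), for 0.2 s.
At the end, for the whole second after the job is handed in: Each clamp present grips the panel: pad centre 8 to 30 mm below the edge, within 8 mm of its middle plane and 90 mm of its middle, lean under 0.35 rad, jaw angle 0.06 to 0.17; any two 37 mm apart or more; drawer latched within 4 mm of 0; stand at rest, upright within 0.1 rad (all of step 2 and distance between clamp1_jaw and clamp2_jaw above 0.037 m and distance between each of clamp1_jaw, clamp2_jaw and clamp3_jaw above 0.037 m and distance between each of clamp1_jaw, clamp2_jaw, clamp3_jaw and clamp4_jaw above 0.037 m and value of joint drawer between -0.004 and 0.004 m and angle between panel_edge's own z axis and vertical below 0.1 rad and linear speed of stand below 0.02 m/s); the robot touches nothing.
It fails at once if the ball pen is pushed more than 30 mm from its place (distance of pen_mid from where it was at the start of the episode above 0.03 m).
It fails at once if the stand is tipped over (angle between panel_edge's own z axis and vertical above 0.6 rad).
Of clamp1, clamp2, clamp3, clamp4 only 3 to 4 are there at a start; the rules pass over those that are not, and their reading is None.
At some moment in a run one of stand may be knocked a few centimetres aside while the robot is not near it.
It also fails if it takes over 210 s, if anything falls off the work surface, if the arm or the gripper's body presses on something with over 40 N, if the wrist force passes 120 N, or if a joint passes its speed limit or range.

## Working session

There is one attempt and no reset: what is moved stays moved. The work goes in short steps, Python scripts to look and compute and a shell command to move; the robot and the scene stay as the last step left them, time stands still between calls to the robot, and variables do not carry over. Pictures are saved under pics/ and viewed, about 12 in all and at most 16, crops included, and the job is handed in when it is done.

```bash
mkdir -p pics; ls
cat > h.py <<'E'
import numpy as np, cv2
from scipy.spatial.transform import Rotation as Ro
from workcell import ctrl
def shot(n,f):
    c=ctrl.camera(n); np.savez(f'pics/{f}.npz',**{k:np.array(c[k]) for k in c}); cv2.imwrite(f'pics/{f}.png',c['color'][:,:,::-1]); return c
def load(f): return np.load(f'pics/{f}.npz')
def ray(c,uv,z):
    "pixel -> world point at height z"
    p=cv2.undistortPoints(np.array([[uv]],float),c['camera_matrix'],c['dist'])[0,0]
    R=np.array(c['R']);t=np.array(c['t']); d=R.T@np.array([p[0],p[1],1]); o=-R.T@t
    return o+d*(z-o[2])/d[2]
def proj(c,P):
    return cv2.projectPoints(np.array(P,float).reshape(-1,1,3),cv2.Rodrigues(np.array(c['R']))[0],np.array(c['t']),c['camera_matrix'],c['dist'])[0][:,0]
def st():
    s=ctrl.state(); R=Ro.from_rotvec(s['tool_rot']).as_matrix()
    print('t',round(s['clock'],2),'tcp',np.round(s['tcp_pos'],4),'F',np.round(s['ft_force'],1),'w',round(s['gripper_width']*94,1)); print(np.round(R,3)); return s,R
E
python3 - <<'E'
from h import *
st()
a=shot('scene','s0');b=shot('top','t0')
for c in(a,b):print(np.round(-np.array(c['R']).T@np.array(c['t']),3),c['camera_matrix'][0][0], np.round(np.array(c['R'])[2],3))
im=np.vstack([a['color'],b['color']])[:,:,::-1]
cv2.imwrite('pics/both0.png',cv2.resize(b['color'][:,:,::-1],(768,576)))
cv2.imwrite('pics/s0b.png',cv2.resize(a['color'][:,:,::-1],(768,576)))
E
```

```text
pics
t 0.0 tcp [0.186  0.5435 0.3015] F [-0.2 -0.5  0.1] w 93.9
[[ 0.324 -0.001 -0.946]
 [ 0.946 -0.002  0.324]
 [-0.002 -1.     0.   ]]
[ 0.076 -0.602  0.559] 414.9376527731948 [ 0.533  0.669 -0.519]
[0.394 0.002 1.16 ] 428.25536282692923 [ 0.172 -0.005 -0.985]
```

View pics/both0.png

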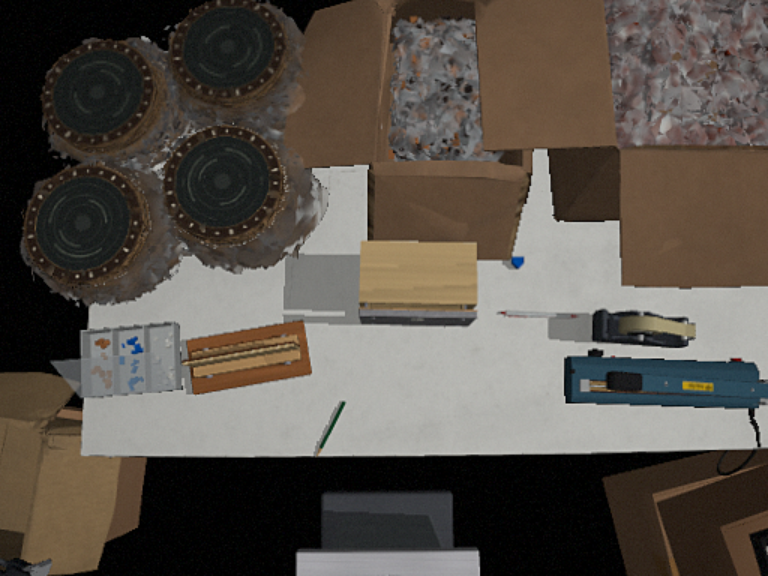

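View pics/s0b.png

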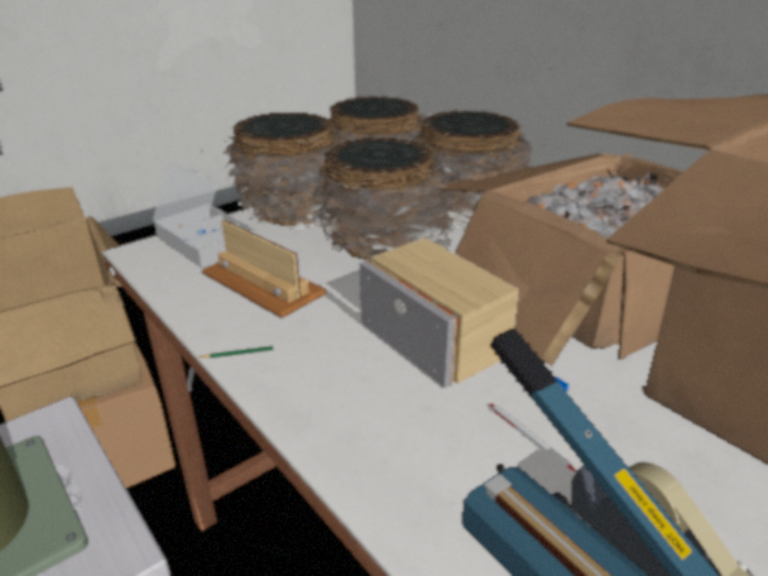

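The top view shows the case at about (418,273), the stand at (247,356) and the pen at (537,314). The scene view shows the drawer's white spot at (400,306), both images scaled ×1.5. Next I'll refine the positions on enlarged crops.

Run:
```python
from h import *
b=load('t0');a=load('s0')
im=b['color'][:,:,::-1]
cv2.imwrite('pics/c0.png',np.vstack([cv2.resize(im[205:270,118:214],None,fx=5,fy=5,interpolation=2)[:,:480],cv2.resize(im[155:220,230:326],None,fx=5,fy=5,interpolation=2)])[:600])
for n,uv,z,c in [('spot',(266.7,204.5),.085,a),('caseFL',(240,203),.113,b),('caseFR',(318,203),.113,b),('caseBL',(240,161),.113,b),('caseBR',(318,161),.113,b),('pL',(121,241.5),.095,b),('pR',(199,229.5),.095,b),('penL',(332,207),.005,b),('penR',(384,211),.005,b)]:
    print(n,np.round(ray(c,uv,z),4))
```

```text
spot [ 0.545  -0.0558  0.085 ]
caseFL [0.5673 0.0403 0.113 ]
caseFR [ 0.5659 -0.1532  0.113 ]
caseBL [0.6747 0.0402 0.113 ]
caseBR [ 0.6734 -0.1568  0.113 ]
pL [0.4749 0.3389 0.095 ]
pR [0.504  0.1434 0.095 ]
penL [ 0.5722 -0.2074  0.005 ]
penR [ 0.5599 -0.3507  0.005 ]
```

View pics/c0.png

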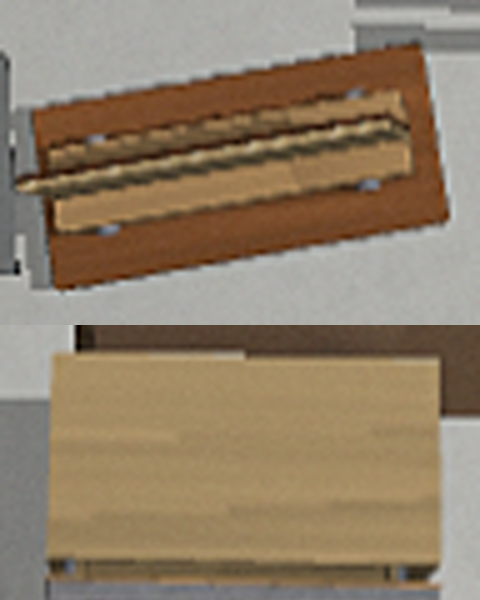

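The case is nearly square to world x, with its front face at x≈0.545 and y≈-0.057. The panel's middle is at about (0.49, 0.241), with its normal yawed about 8.5°. Next: turn, move over, then go down in front of the drawer.

```bash
python3 -m crank '[[0,0,0,7.94,0],[0,0,0,7.94,0],[0,0,0,7.94,0],[0,0,0,7.94,0],[0,0,0,7.94,0],[0,0,0,7.94,0],[0,0,0,7.94,0],[0,0,0,7.94,0],[0,0,0,7.94,0]]' 30
python3 -m crank '[[0.022,0,-0.043,0,0],[0.022,0,-0.043,0,0],[0.022,0,-0.043,0,0],[0.022,0,-0.043,0,0],[0.022,0,-0.043,0,0],[0.022,0,-0.043,0,0],[0.022,0,-0.043,0,0],[0.022,0,-0.043,0,0],[0.022,0,-0.043,0,0],[0.022,0,-0.043,0,0],[0.022,0,-0.043,0,0],[0.022,0,-0.043,0,0],[0.022,0,-0.043,0,0],[0.022,0,-0.043,0,0],[0,0,0,0,0],[0,0,0,0,0]]'
python3 -c "from h import *;st()"
```

```text
clock: 1.0
tcp_pos: [0.1861, 0.5437, 0.302]
tool_rot: [-1.572, 0.01, -0.009]
ft_force: [0.3, -0.2, 0.6]
gripper_width: 0.271
clock: 2.6
tcp_pos: [0.4903, -0.0607, 0.3019]
tool_rot: [-1.57, 0.008, -0.005]
ft_force: [-0.2, -0.5, 0.1]
gripper_width: 0.008
t 2.6 tcp [ 0.4903 -0.0607  0.3019] F [-0.2 -0.5  0.1] w 0.8
[[ 1.    -0.002  0.009]
 [-0.009  0.001  1.   ]
 [-0.002 -1.     0.001]]
```

```bash
python3 -m crank '[[0,0.045,0,0,0],[0,0.045,0,0,0],[0,0.045,0.003,0,0],[0.015,0,0,0,0],[0.015,0,0,0,0],[0.004,0,0,0,0],[0.003,0,0,0,0],[0.003,0,0,0,0],[0,0,0,0,0]]'
python3 -m crank '[[0.003,0,0,0,0],[0.003,0,0,0,0],[0.003,0,0,0,0],[0.002,0,0,0,0],[0,0,0,0,0]]'
```

```text
clock: 3.5
tcp_pos: [0.5305, -0.0568, 0.1681]
tool_rot: [-1.571, 0.004, -0.005]
ft_force: [0.5, -0.0, -0.3]
gripper_width: 0.003
clock: 4.0
tcp_pos: [0.5393, -0.0571, 0.1674]
tool_rot: [-1.57, 0.01, 0.0]
ft_force: [-7.7, -0.2, 4.6]
gripper_width: 0.008
```

```bash
python3 -m crank '[[0.003,0,0,0,0],[0.002,0,0,0,0],[0,0,0,0,0]]'
python3 -m crank '[[0.002,0,0,0,0],[0.002,0,0,0,0],[0,0,0,0,0]]'
```

```text
clock: 4.3
tcp_pos: [0.5419, -0.057, 0.167]
tool_rot: [-1.57, 0.015, 0.006]
ft_force: [-15.2, -0.8, 10.4]
gripper_width: 0.005
clock: 4.6
tcp_pos: [0.5426, -0.0569, 0.1667]
tool_rot: [-1.569, 0.022, 0.013]
ft_force: [-24.3, -0.2, 19.2]
gripper_width: 0.003
```

```bash
python3 -m crank '[[-0.02,0,0,0,0],[-0.03,0,0,0,0],[-0.03,0,0,0,0],[-0.03,0,0,0,0],[-0.03,0,0,0,0],[-0.03,0,0,0,0],[0,-0.04,0,0,0],[0,-0.045,0,0,0.06],[0,-0.045,0,0,0.06],[-0.01,-0.03,0,0,0.06],[0,0,0,0,0.06]]'
python3 - <<'E'
from h import *
st();b=shot('top','t1');a=shot('scene','s1')
cv2.imwrite('pics/c1.png',np.vstack([cv2.resize(b['color'][170:270,110:340,::-1],None,fx=3,fy=3,interpolation=2),cv2.resize(a['color'][130:230,110:340,::-1],None,fx=3,fy=3,interpolation=2)]))
E
```

```text
clock: 5.7
tcp_pos: [0.3722, -0.057, 0.3329]
tool_rot: [-1.575, -0.003, -0.014]
ft_force: [0.2, 0.7, -0.4]
gripper_width: 0.309
t 5.7 tcp [ 0.3722 -0.057   0.3329] F [ 0.2  0.7 -0.4] w 29.0
[[ 1.     0.011  0.007]
 [-0.007 -0.004  1.   ]
 [ 0.011 -1.    -0.004]]
```

View pics/c1.png

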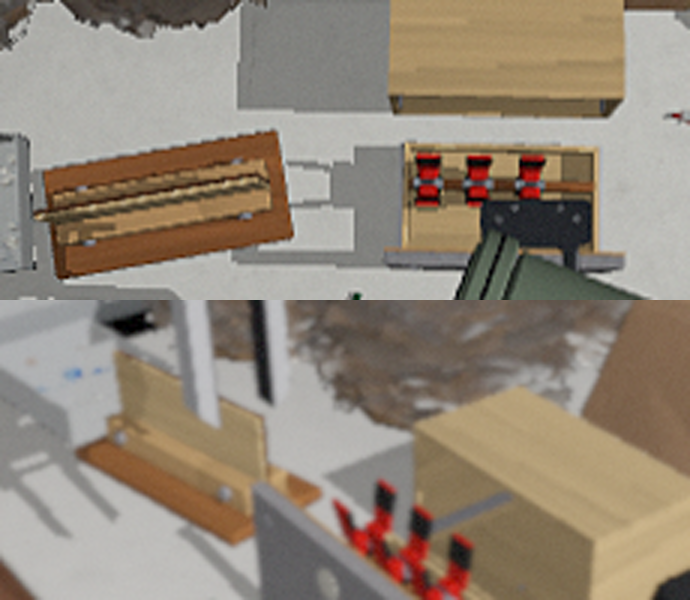

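The drawer is fully out with three red clamps visible, hinges at crop (428,184), (479,184) and (530,184). The arm may hide a fourth near (583,185), although bare bar shows there.

Run:
```python
from h import *
b=load('t1')
for u in (428,479,530): print(np.round(ray(b,(110+u/3,170+184/3),.0565),4))
for uv in ((386,250),(625,258)): print('front top',np.round(ray(b,(110+uv[0]/3,170+uv[1]/3),.113),4))
for uv in ((391,97),(622,97),(391,113),(622,113)): print('case',np.round(ray(b,(110+uv[0]/3,170+uv[1]/3),.113),4))
for uv in ((38,216),(266,180)): print('panel',np.round(ray(b,(110+uv[0]/3,170+uv[1]/3),.095),4))
```

```text
[0.5023 0.0097 0.0565]
[ 0.5019 -0.0342  0.0565]
[ 0.5016 -0.0781  0.0565]
front top [0.4434 0.0437 0.113 ]
front top [ 0.4352 -0.15    0.113 ]
case [0.569  0.0395 0.113 ]
case [ 0.5676 -0.1516  0.113 ]
case [0.5556 0.0395 0.113 ]
case [ 0.5542 -0.1512  0.113 ]
panel [0.4736 0.3346 0.095 ]
panel [0.5028 0.1442 0.095 ]
```

```bash
python3 -m crank '[[0.0325,0,0.017,0,0.06],[0.0325,0,0.017,0,0.06],[0.0325,0,0.017,0,0.06],[0.0325,0,0.0165,0,0.06],[0,0.03,0,0,0.06],[0,0,0,0,0.06]]'
```

```text
clock: 6.4
tcp_pos: [0.4982, 0.0115, 0.2911]
tool_rot: [-1.569, 0.014, 0.006]
ft_force: [0.1, 0.6, -0.4]
gripper_width: 0.637
```

Run:
```python
from h import *
s,R=st()
print('move tool',np.round(R.T@(np.array([.502,.0097,.1625])-s['tcp_pos']),4))
b=shot('top','t2');a=shot('scene','s2')
cv2.imwrite('pics/c2.png',np.vstack([cv2.resize(b['color'][190:270,210:340,::-1],None,fx=4,fy=4,interpolation=2)[:,:520],cv2.resize(a['color'][160:230,200:330,::-1],None,fx=4,fy=4,interpolation=2)]))
```

```text
t 6.4 tcp [0.4982 0.0115 0.2911] F [ 0.1  0.6 -0.4] w 59.9
[[ 1.    -0.013  0.005]
 [-0.005  0.002  1.   ]
 [-0.013 -1.     0.002]]
move tool [ 0.0055  0.1285 -0.002 ]
```

View pics/c2.png

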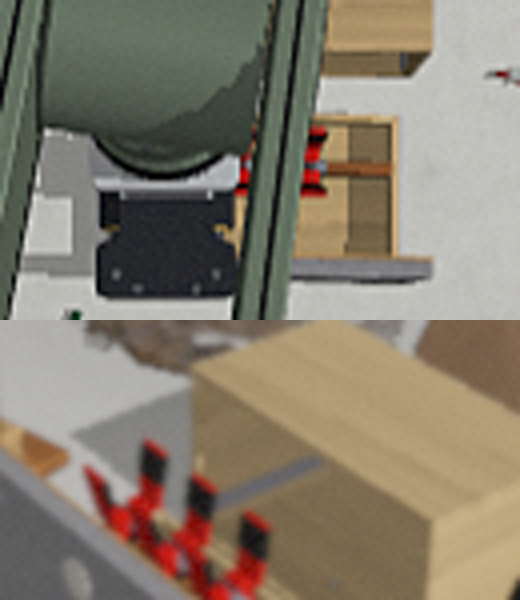

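The bar is bare to the right of the third clamp, so there are three clamps. Descending on the left one.

```bash
python3 -m crank '[[0.004,0.03,-0.002,0,0.06],[0,0.03,0,0,0.06],[0,0.03,0,0,0.06],[0,0.025,0,0,0.06],[0,0.008,0,0,0.06],[0,0,0,0,0.06],[0,0,0,0,0.06]]';python3 -c "
from h import *
s,R=st();print(R.T@(np.array([.502,.0097,.1625])-s['tcp_pos']))"
```

```text
clock: 7.2
tcp_pos: [0.5058, 0.0082, 0.1762]
tool_rot: [-1.571, 0.003, -0.007]
ft_force: [0.0, 0.7, -0.2]
gripper_width: 0.637
t 7.2 tcp [0.5058 0.0082 0.1762] F [ 0.   0.7 -0.2] w 59.8
[[ 1.     0.003  0.007]
 [-0.007 -0.     1.   ]
 [ 0.003 -1.    -0.   ]]
[-0.00383517  0.01368899  0.00150803]
```

```bash
python3 -m crank '[[-0.0035,0.008,0.001,0,0.06],[0,0.005,0,0,0.06],[0,0,0,0,0.06],[0,0,0,0,0.04],[0,0,0,0,0.03],[0,0,0,0,0.0],[0,0,0,0,0.0],[0,0,0,0,0.0],[0,0,0,0,0.0],[0,0,0,0,0.0]]' 30; python3 -c "
from h import *
st()"
```

```text
clock: 8.2
tcp_pos: [0.5029, 0.0093, 0.1644]
tool_rot: [-1.571, 0.002, -0.007]
ft_force: [-3.2, -0.5, 11.6]
gripper_width: 0.295
t 8.2 tcp [0.5029 0.0093 0.1644] F [-3.2 -0.5 11.6] w 27.7
[[ 1.     0.003  0.006]
 [-0.006 -0.001  1.   ]
 [ 0.003 -1.    -0.001]]
```

Gripped at 27.7 mm, so the clamp is squeezed to its stop. Lifting.

```bash
python3 -m crank '[[0,-0.015,0,0,0],[0,-0.03,0,0,0],[0,-0.03,0,0,0],[0,-0.03,0,0,0],[0,-0.03,0,0,0],[0,-0.02,0,0,0],[0,0,0,0,0]]'
python3 - <<'E'
from h import *
st();b=shot('top','t3');a=shot('scene','s3')
cv2.imwrite('pics/c3.png',np.vstack([cv2.resize(b['color'][200:270,110:240,::-1],None,fx=4,fy=4,interpolation=2),cv2.resize(a['color'][130:210,120:250,::-1],None,fx=4,fy=4,interpolation=2)]))
E
```

```text
clock: 8.9
tcp_pos: [0.5032, 0.0093, 0.3203]
tool_rot: [-1.572, -0.001, -0.011]
ft_force: [0.5, -1.2, -1.1]
gripper_width: 0.29
t 8.9 tcp [0.5032 0.0093 0.3203] F [ 0.5 -1.2 -1.1] w 27.2
[[ 1.     0.008  0.006]
 [-0.006 -0.001  1.   ]
 [ 0.008 -1.    -0.001]]
```

View pics/c3.png

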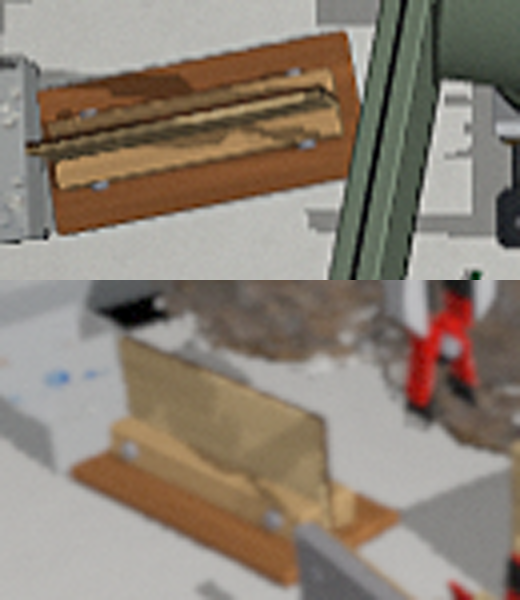

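The clamp is held open in the gripper. The stand has been knocked: the panel ends are now at crop (33,149) and (333,97), about 8 px from before. Re-measuring with both cameras.

```bash
cat >> h.py <<'E'
def tri(c1,p1,c2,p2):
    P=[np.hstack([c['R'],np.array(c['t']).reshape(3,1)]) for c in (c1,c2)]
    q=[cv2.undistortPoints(np.array([[p]],float),c['camera_matrix'],c['dist'])[0,0].reshape(2,1) for c,p in((c1,p1),(c2,p2))]
    X=cv2.triangulatePoints(P[0],P[1],q[0],q[1])[:,0]; return X[:3]/X[3]
def panel(L,R,tcp=None,slots=(.06,0,-.06)):
    m=(L+R)/2; d=L-R; yaw=np.degrees(np.arctan2(-d[0],d[1])); u=d/np.linalg.norm(d)
    print('mid',np.round(m,4),'yaw',round(yaw,2),'len',round(np.linalg.norm(d),4)); 
    for s in slots: print(' slot',s,np.round(m+s*u,4))
E
python3 - <<'E'
from h import *
b=load('t3');a=load('s3')
L=np.array((110+33/4,200+149/4));R=np.array((110+335/4,200+97/4))
sL=(120+122/4,130+60/4);sR=(120+326/4,130+137/4)
l=tri(b,L,a,sL);r=tri(b,R,a,sR);print(l,r)
print(proj(a,[l,r]),sL,sR)
panel(ray(b,L,.095)[:2],ray(b,R,.095)[:2]); panel(ray(a,sL,.095)[:2],ray(a,sR,.095)[:2])
# base corners at z=.014 top cam
q=[ray(b,(110+u/4,200+v/4),.014)[:2] for u,v in((40,92),(346,32),(364,172),(57,234))]
print(np.round(q,4),'centre',np.mean(q,0))
c=np.linalg.norm
print([round(c(q[i]-q[i-1]),4) for i in range(4)])
E
```

```text
[0.48543598 0.34736163 0.0922072 ] [0.51853669 0.15462885 0.1020447 ]
[[150.6442092  144.9881615 ]
 [200.49677487 164.36303383]] (150.5, 145.0) (201.5, 164.25)
mid [0.5014 0.2515] yaw 9.5 len 0.1922
 slot 0.06 [0.4915 0.3107]
 slot 0 [0.5014 0.2515]
 slot -0.06 [0.5113 0.1924]
mid [0.5051 0.2536] yaw 14.26 len 0.1822
 slot 0.06 [0.4903 0.3117]
 slot 0 [0.5051 0.2536]
 slot -0.06 [0.5199 0.1954]
[[0.5311 0.3694]
 [0.5708 0.1618]
 [0.4761 0.1483]
 [0.4355 0.3538]] centre [0.50338789 0.25833498]
[np.float64(0.0968), np.float64(0.2114), np.float64(0.0957), np.float64(0.2094)]
```

```bash
python3 -m crank '[[-0.0018,0,0.04,0,0],[-0.0018,0,0.043,0,0],[-0.0018,0,0.043,0,0],[-0.0018,0,0.044,0,0],[-0.0018,0,0.044,0,0],[-0.0018,0,0.044,0,0],[-0.0018,0,0.043,0,0],[0,0.02,0,-5.3,0],[0,0.02,0,-5.35,0],[0,0,0,0,0],[0,0,0,0,0]]'
cat > view.py <<'E'
from h import *
import sys
n=sys.argv[1]; st();shot('top','t'+n);a=shot('scene','s'+n)
cv2.imwrite(f'pics/c{n}.png',cv2.resize(a['color'][80:220,100:260,::-1],None,fx=4,fy=4,interpolation=2))
E
python3 view.py 4
```

```text
clock: 10.1
tcp_pos: [0.4898, 0.3101, 0.2746]
tool_rot: [-1.568, -0.136, 0.143]
ft_force: [-0.1, 0.2, 0.0]
gripper_width: 0.289
t 10.1 tcp [0.4898 0.3101 0.2746] F [-0.1  0.2  0. ] w 27.1
[[ 0.984 -0.004 -0.177]
 [ 0.177 -0.002  0.984]
 [-0.004 -1.    -0.001]]
```

View pics/c4.png

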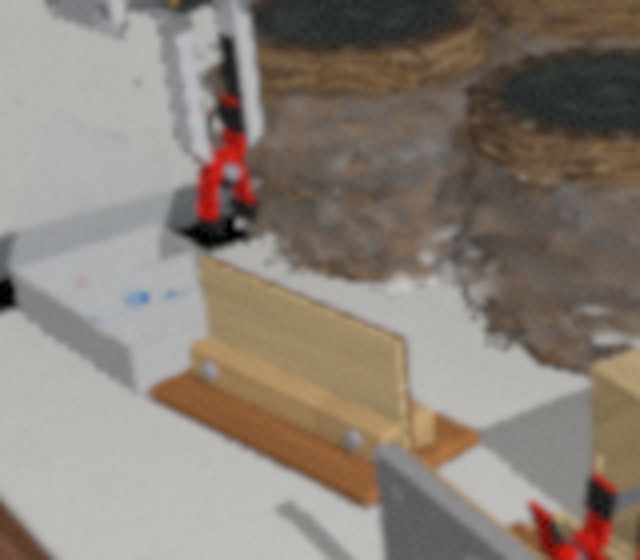

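The clamp hangs above the panel's left part. The panel's top corners are at crop (200,258) and (408,336), the jaw tips at about (208,218) and (245,228). I'll check them against projections.

Run:
```python
from h import *
a=load('s4')
s,R=st()
th=np.radians(10.3);n=np.array([np.cos(th),np.sin(th),0]);u=np.array([-np.sin(th),np.cos(th),0])
m=np.array([.503,.252,.095])
q=lambda P:np.round((proj(a,P)-[100,80])*4,0).tolist()
print('near-face ends L,R',q([m+.095*u-.004*n,m-.095*u-.004*n]),'far',q([m+.095*u+.004*n,m-.095*u+.004*n]))
g=np.array(s['tcp_pos'])+R[:,1]*.078
j=g+R[:,1]*.061
print('grip',g,'jaw',j,q([g,j+.0105*R[:,0]+.007*R[:,1],j-.0105*R[:,0]+.007*R[:,1]]))
d=m-j; print('jaw rel panel n,u',-d@n,-d@u)
```

```text
t 10.2 tcp [0.491  0.3104 0.2769] F [0.2 0.2 0.2] w 27.6
[[ 0.984  0.    -0.177]
 [ 0.177  0.     0.984]
 [ 0.    -1.     0.   ]]
near-face ends L,R [[199.0, 259.0], [396.0, 347.0]] far [[209.0, 255.0], [406.0, 342.0]]
grip [0.49104508 0.31039825 0.19894481] jaw [0.49106673 0.31040689 0.13794482] [[215.0, 119.0], [243.0, 216.0], [216.0, 226.0]]
jaw rel panel n,u -0.0012976810767526092 0.05959936254516434
```

```bash
python3 -m crank '[[0.002,0.02,0,0,0],[0,0.02,0,0,0],[0,0.013,0,0,0],[0,0,0,0,0],[0,0,0,0,0]]'; python3 view.py 5
```

```text
clock: 10.7
tcp_pos: [0.4931, 0.311, 0.2243]
tool_rot: [-1.566, -0.141, 0.14]
ft_force: [1.0, 0.4, 0.1]
gripper_width: 0.292
t 10.7 tcp [0.4931 0.311  0.2243] F [1.  0.4 0.1] w 27.4
[[ 0.984  0.001 -0.178]
 [ 0.178  0.     0.984]
 [ 0.001 -1.     0.   ]]
```

View pics/c5.png

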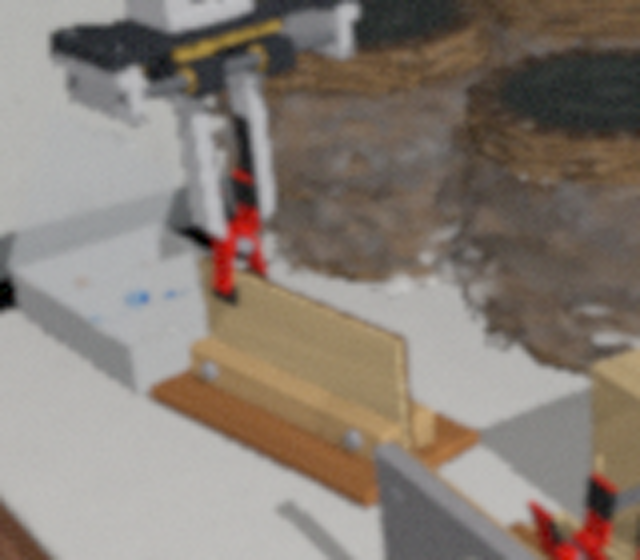

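The jaws straddle the panel, with the near pad at (226,297) over the face. Lowering about 8 mm more, releasing, and backing up.

```bash
python3 -m crank '[[0,0.005,0,0,0],[0,0.003,0,0,0],[0,0,0,0,0],[0,0,0,0,0]]'
python3 -c "from h import *;st()"
```

```text
clock: 11.2
tcp_pos: [0.4926, 0.311, 0.2155]
tool_rot: [-1.566, -0.141, 0.141]
ft_force: [0.1, 0.7, -0.1]
gripper_width: 0.293
t 11.2 tcp [0.4926 0.311  0.2155] F [ 0.1  0.7 -0.1] w 27.6
[[ 0.984 -0.    -0.179]
 [ 0.179 -0.     0.984]
 [-0.    -1.    -0.   ]]
```

```bash
python3 -m crank '[[0,0,0,0,0.035],[0,0,0,0,0.04],[0,0,0,0,0.045],[0,0,0,0,0.056],[0,0,0,0,0.06],[0,-0.03,0,0,0.06],[0,-0.04,0,0,0.06],[0,-0.04,0,0,0.06],[0,0,0,0,0.06]]'
python3 view.py 6; python3 -c "
from h import *
s,R=st();print(R.T@(np.array([.502,-.0342,s['tcp_pos'][2]])-s['tcp_pos']))"
```

```text
clock: 12.1
tcp_pos: [0.4954, 0.3123, 0.3334]
tool_rot: [-1.562, -0.151, 0.131]
ft_force: [0.3, 0.3, 0.4]
gripper_width: 0.641
t 12.1 tcp [0.4954 0.3123 0.3334] F [0.3 0.3 0.4] w 60.3
[[ 0.984  0.013 -0.179]
 [ 0.179  0.006  0.984]
 [ 0.013 -1.     0.003]]
t 12.2 tcp [0.4931 0.3112 0.3271] F [-0.6 -0.6  0. ] w 60.0
[[ 0.984  0.003 -0.179]
 [ 0.179  0.001  0.984]
 [ 0.003 -1.     0.001]]
[-0.0529281  -0.00038627 -0.34142371]
```

View pics/c6.png

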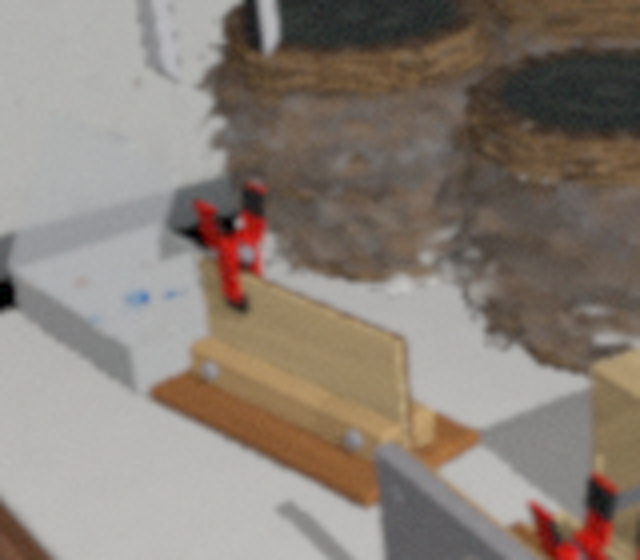

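The first clamp grips the panel upright, with its near pad at (235,300). On to clamp 2.

```bash
python3 -m crank '[[-0.0066,0,-0.04,0,0.06],[-0.0066,0,-0.0427,0,0.06],[-0.0066,0,-0.0427,0,0.06],[-0.0066,0,-0.0427,0,0.06],[-0.0066,0,-0.0427,0,0.06],[-0.0066,0,-0.0427,0,0.06],[-0.0066,0,-0.0427,0,0.06],[-0.0066,0,-0.0427,0,0.06],[0,0.03,0,5.3,0.06],[0,0.03,0,5.35,0.06],[0,0,0,0,0.06],[0,0,0,0,0.06]]';python3 -c "
from h import *
s,R=st();print(R.T@(np.array([.5025,-.0342,.1635])-s['tcp_pos']))"
```

```text
clock: 13.4
tcp_pos: [0.5002, -0.0316, 0.2641]
tool_rot: [-1.57, 0.007, -0.0]
ft_force: [0.2, 0.8, 0.3]
gripper_width: 0.635
t 13.4 tcp [ 0.5002 -0.0316  0.2641] F [0.2 0.8 0.3] w 59.7
[[ 1.    -0.004  0.004]
 [-0.004  0.001  1.   ]
 [-0.004 -1.     0.001]]
[ 0.0027274   0.10058841 -0.00267375]
```

```bash
python3 -m crank '[[0.0025,0.03,-0.0025,0,0.06],[0,0.03,0,0,0.06],[0,0.025,0,0,0.06],[0,0.01,0,0,0.06],[0,0.003,0,0,0.06],[0,0,0,0,0.06],[0,0,0,0,0.06]]';python3 -c "
from h import *
s,R=st();print(R.T@(np.array([.5025,-.0342,.1635])-s['tcp_pos']))"
```

```text
clock: 14.1
tcp_pos: [0.505, -0.0346, 0.1694]
tool_rot: [-1.572, 0.002, -0.007]
ft_force: [-0.1, 0.8, -0.2]
gripper_width: 0.64
t 14.1 tcp [ 0.505  -0.0346  0.1694] F [-0.1  0.8 -0.2] w 60.1
[[ 1.     0.003  0.006]
 [-0.006 -0.001  1.   ]
 [ 0.003 -1.    -0.001]]
[-0.00253436  0.00587299  0.00035978]
```

```bash
python3 -m crank '[[-0.002,0.005,0,0,0.06],[0,0,0,0,0.06],[0,0,0,0,0.04],[0,0,0,0,0.03],[0,0,0,0,0.0],[0,0,0,0,0.0],[0,0,0,0,0.0],[0,0,0,0,0.0],[0,0,0,0,0.0]]' 30; python3 -c "
from h import *
st()"
python3 -m crank '[[0,-0.015,0,0,0],[0,-0.03,0,0,0],[0,-0.03,0,0,0],[0,-0.03,0,0,0],[0,-0.03,0,0,0],[0,-0.02,0,0,0],[0,0,0,0,0],[0,0,0,0,0]]'
python3 - <<'E'
from h import *
s,R=st();b=shot('top','t7');a=shot('scene','s7')
cv2.imwrite('pics/c7.png',np.vstack([cv2.resize(b['color'][200:270,110:240,::-1],None,fx=4,fy=4,interpolation=2),cv2.resize(a['color'][130:210,120:250,::-1],None,fx=4,fy=4,interpolation=2)]))
E
```

```text
clock: 15.0
tcp_pos: [0.5028, -0.0348, 0.1651]
tool_rot: [-1.572, 0.003, -0.006]
ft_force: [-4.2, -0.4, 12.1]
gripper_width: 0.295
t 15.0 tcp [ 0.5028 -0.0348  0.1651] F [-4.2 -0.4 12.1] w 27.7
[[ 1.     0.002  0.006]
 [-0.006 -0.001  1.   ]
 [ 0.002 -1.    -0.001]]
clock: 15.8
tcp_pos: [0.5015, -0.0344, 0.3172]
tool_rot: [-1.571, 0.005, -0.005]
ft_force: [-0.2, 0.8, -0.4]
gripper_width: 0.289
t 15.8 tcp [ 0.5015 -0.0344  0.3172] F [-0.2  0.8 -0.4] w 27.2
[[ 1.    -0.     0.006]
 [-0.006  0.     1.   ]
 [-0.    -1.     0.   ]]
```

View pics/c7.png

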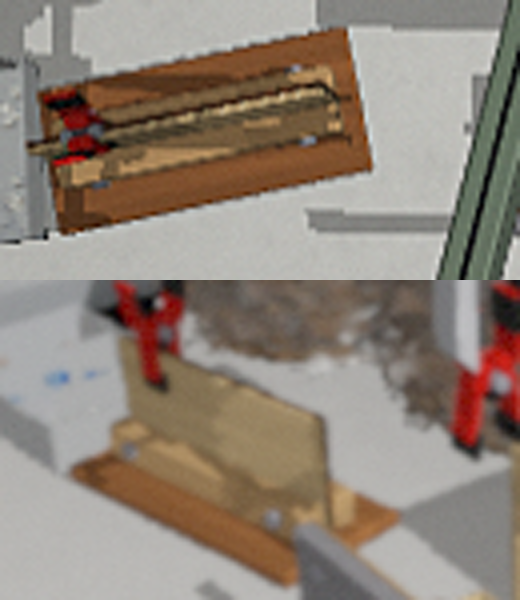

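The stand hasn't moved since. Clamp 1's hinge is at top crop (80,130) and the panel's right end at (331,92), and clamp 2 is held open.

Run:
```python
from h import *
b=load('t7')
h=ray(b,(110+80/4,200+130/4),.1065)[:2];r=ray(b,(110+331/4,200+92/4),.095)[:2];print(h,r)
d=h-r;print('yaw',np.degrees(np.arctan2(-d[0],d[1])))
for p in(h,np.array([.4926,.311])):
  d=p-r;u=d/np.linalg.norm(d);print(p-.06*u,p-.12*u)
s,R=st()
```

```text
[0.49625003 0.31354828] [0.52043242 0.15934314]
yaw 8.91251188387483
[0.5055456  0.25427272] [0.51484117 0.19499716]
[0.50343046 0.25198559] [0.51426092 0.19297117]
t 15.9 tcp [ 0.5008 -0.0342  0.3157] F [-0.2  0.4 -0.3] w 27.4
[[ 1.    -0.003  0.006]
 [-0.006  0.001  1.   ]
 [-0.003 -1.     0.001]]
```

```bash
python3 -m crank '[[0.0003,0,0.04,0,0],[0.0003,0,0.041,0,0],[0.0003,0,0.041,0,0],[0.0003,0,0.041,0,0],[0.0003,0,0.041,0,0],[0.0003,0,0.041,0,0],[0,0,0.041,0,0],[0,0.02,0,-5.3,0],[0,0.02,0,-5.35,0],[0,0,0,0,0],[0,0,0,0,0]]'; python3 -c "
from h import *
s,R=st();print(R.T@(np.array([.5045,.252,.2155])-s['tcp_pos']))"
```

```text
clock: 17.0
tcp_pos: [0.5046, 0.2513, 0.276]
tool_rot: [-1.567, -0.137, 0.142]
ft_force: [0.3, -0.4, -0.3]
gripper_width: 0.292
t 17.0 tcp [0.5046 0.2513 0.276 ] F [ 0.3 -0.4 -0.3] w 27.5
[[ 0.984 -0.003 -0.177]
 [ 0.177 -0.001  0.984]
 [-0.004 -1.    -0.   ]]
[0.00026369 0.06049845 0.00076389]
```

```bash
python3 -m crank '[[0,0.02,0,0,0],[0,0.02,0,0,0],[0,0.012,0,0,0],[0,0.006,0,0,0],[0,0.002,0,0,0],[0,0,0,0,0],[0,0,0,0,0]]'; python3 view.py 8
```

```text
clock: 17.7
tcp_pos: [0.506, 0.2517, 0.2187]
tool_rot: [-1.566, -0.142, 0.139]
ft_force: [-0.2, -0.2, -0.6]
gripper_width: 0.293
t 17.7 tcp [0.506  0.2517 0.2187] F [-0.2 -0.2 -0.6] w 27.6
[[ 0.984  0.002 -0.178]
 [ 0.178  0.001  0.984]
 [ 0.002 -1.     0.   ]]
```

View pics/c8.png

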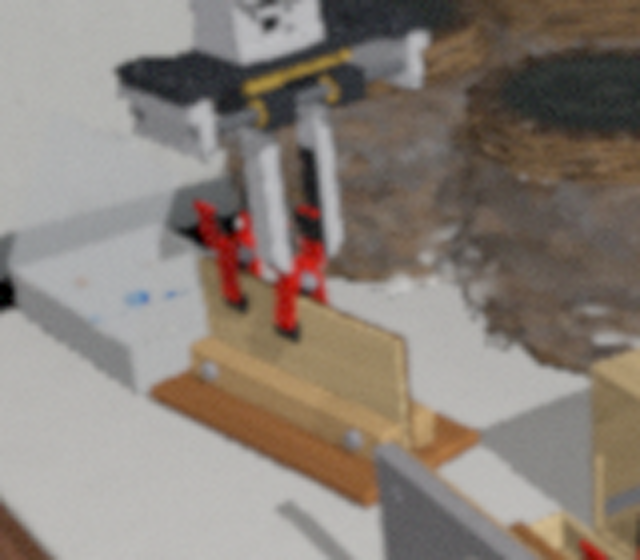

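The second clamp straddles the edge, with its near pad at (288,330). Lowering 3 mm, releasing and retreating.

```bash
python3 -m crank '[[0,0.003,0,0,0],[0,0,0,0,0],[0,0,0,0,0],[0,0,0,0,0.035],[0,0,0,0,0.04],[0,0,0,0,0.045],[0,0,0,0,0.056],[0,0,0,0,0.06],[0,-0.03,0,0,0.06],[0,-0.04,0,0,0.06],[0,-0.04,0,0,0.06],[0,0,0,0,0.06],[0,0,0,0,0.06]]'
python3 -c "
from h import *
s,R=st();print(R.T@(np.array([.5025,-.0781,s['tcp_pos'][2]])-s['tcp_pos']))"
```

```text
clock: 19.1
tcp_pos: [0.5056, 0.2517, 0.3259]
tool_rot: [-1.566, -0.143, 0.139]
ft_force: [-0.6, -0.3, -0.5]
gripper_width: 0.641
t 19.1 tcp [0.5056 0.2517 0.3259] F [-0.6 -0.3 -0.5] w 60.3
[[ 0.984  0.002 -0.179]
 [ 0.179  0.001  0.984]
 [ 0.002 -1.     0.   ]]
[-6.20551166e-02 -2.67140379e-04 -3.23947337e-01]
```

```bash
python3 -m crank '[[-0.0078,0,-0.0405,0,0.06],[-0.0078,0,-0.0405,0,0.06],[-0.0078,0,-0.0405,0,0.06],[-0.0078,0,-0.0405,0,0.06],[-0.0078,0,-0.0405,0,0.06],[-0.0078,0,-0.0405,0,0.06],[-0.0078,0,-0.0405,0,0.06],[-0.0078,0,-0.0405,0,0.06],[0,0.03,0,5.3,0.06],[0,0.03,0,5.35,0.06],[0,0,0,0,0.06],[0,0,0,0,0.06]]';python3 -c "
from h import *
s,R=st();print(R.T@(np.array([.5025,-.0781,.1635])-s['tcp_pos']))"
```

```text
clock: 20.3
tcp_pos: [0.5008, -0.0779, 0.263]
tool_rot: [-1.569, 0.007, -0.0]
ft_force: [0.2, -0.6, 0.9]
gripper_width: 0.64
t 20.3 tcp [ 0.5008 -0.0779  0.263 ] F [ 0.2 -0.6  0.9] w 60.2
[[ 1.    -0.004  0.004]
 [-0.004  0.001  1.   ]
 [-0.004 -1.     0.001]]
[ 0.00215944  0.09951316 -0.00029079]
```

```bash
python3 -m crank '[[0.001,0.03,0,0,0.06],[0,0.03,0,0,0.06],[0,0.025,0,0,0.06],[0,0.01,0,0,0.06],[0,0.003,0,0,0.06],[0,0,0,0,0.06],[0,0,0,0,0.06]]';python3 -c "
from h import *
s,R=st();print(R.T@(np.array([.5025,-.0781,.1635])-s['tcp_pos']))"
```

```text
clock: 21.0
tcp_pos: [0.5041, -0.0787, 0.1684]
tool_rot: [-1.572, 0.002, -0.007]
ft_force: [-0.0, 0.2, 0.1]
gripper_width: 0.639
t 21.0 tcp [ 0.5041 -0.0787  0.1684] F [-0.   0.2  0.1] w 60.1
[[ 1.     0.003  0.006]
 [-0.006 -0.001  1.   ]
 [ 0.003 -1.    -0.001]]
[-0.00158685  0.00487794  0.00057593]
```

```bash
python3 -m crank '[[-0.001,0.0045,0,0,0.06],[0,0,0,0,0.06],[0,0,0,0,0.04],[0,0,0,0,0.03],[0,0,0,0,0.0],[0,0,0,0,0.0],[0,0,0,0,0.0],[0,0,0,0,0.0],[0,0,0,0,0.0]]' 30
python3 -m crank '[[0,-0.015,0,0,0],[0,-0.03,0,0,0],[0,-0.03,0,0,0],[0,-0.03,0,0,0],[0,-0.03,0,0,0],[0,-0.02,0,0,0],[0,0,0,0,0],[0,0,0,0,0]]'
python3 - <<'E'
from h import *
s,R=st();b=shot('top','t9');a=shot('scene','s9')
# compare stand region with previous (stand knocked?)
for n,m,r in(('s8','s9',np.s_[165:206,130:195]),('t7','t9',np.s_[200:260,112:205])):
    x=load(n)['color'][r].astype(int);y=load(m)['color'][r].astype(int);print(n,np.abs(x-y).mean())
print(R.T@(np.array([.5145,.193,s['tcp_pos'][2]])-s['tcp_pos']))
cv2.imwrite('pics/c9.png',np.vstack([cv2.resize(b['color'][200:270,110:240,::-1],None,fx=4,fy=4,interpolation=2),cv2.resize(a['color'][130:210,120:250,::-1],None,fx=4,fy=4,interpolation=2)]))
E
```

```text
clock: 21.9
tcp_pos: [0.5022, -0.0789, 0.1644]
tool_rot: [-1.572, 0.004, -0.005]
ft_force: [-4.3, -1.1, 12.2]
gripper_width: 0.292
clock: 22.7
tcp_pos: [0.5017, -0.0783, 0.3166]
tool_rot: [-1.571, 0.005, -0.005]
ft_force: [-0.2, -0.1, -2.0]
gripper_width: 0.289
t 22.7 tcp [ 0.5017 -0.0783  0.3166] F [-0.2 -0.1 -2. ] w 27.2
[[ 1.    -0.     0.006]
 [-0.006  0.     1.   ]
 [-0.    -1.     0.   ]]
s8 9.090931832395247
t7 10.450955794504182
[1.11674642e-02 5.90583871e-06 2.71381357e-01]
```

View pics/c9.png

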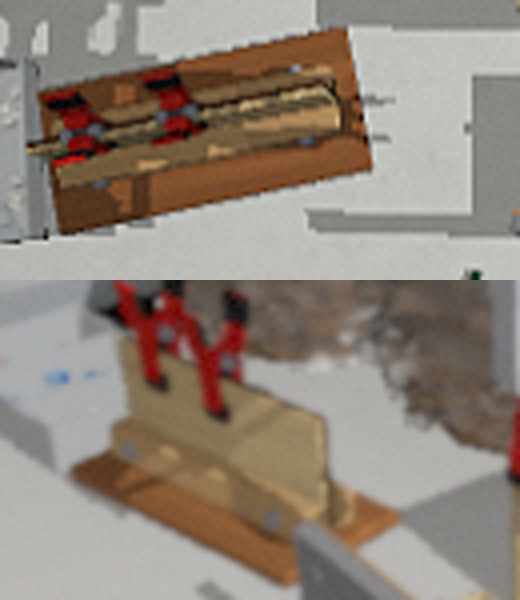

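The stand is still in place, with two clamps gripping at top-view hinges (80,130) and (180,115). Carrying the third clamp over.

```bash
python3 -m crank '[[0.0016,0,0.0385,0,0],[0.0016,0,0.0388,0,0],[0.0016,0,0.0388,0,0],[0.0016,0,0.0388,0,0],[0.0016,0,0.0388,0,0],[0.0016,0,0.0388,0,0],[0.0016,0,0.0388,0,0],[0,0.02,0,-5.3,0],[0,0.02,0,-5.35,0],[0,0,0,0,0],[0,0,0,0,0]]'; python3 -c "
from h import *
s,R=st();print(R.T@(np.array([.5145,.193,.2155])-s['tcp_pos']))"
```

```text
clock: 23.9
tcp_pos: [0.514, 0.1927, 0.2756]
tool_rot: [-1.567, -0.137, 0.142]
ft_force: [-0.2, 0.2, 0.5]
gripper_width: 0.291
t 23.9 tcp [0.514  0.1927 0.2756] F [-0.2  0.2  0.5] w 27.4
[[ 0.984 -0.003 -0.177]
 [ 0.177 -0.001  0.984]
 [-0.004 -1.    -0.   ]]
[0.00081337 0.0601058  0.000249  ]
```

```bash
python3 -m crank '[[0,0.02,0,0,0],[0,0.02,0,0,0],[0,0.012,0,0,0],[0,0.005,0,0,0],[0,0.002,0,0,0],[0,0,0,0,0],[0,0,0,0,0]]'; python3 view.py 10
```

```text
clock: 24.6
tcp_pos: [0.5154, 0.193, 0.2192]
tool_rot: [-1.566, -0.142, 0.139]
ft_force: [0.5, 0.3, -1.0]
gripper_width: 0.287
t 24.6 tcp [0.5154 0.193  0.2192] F [ 0.5  0.3 -1. ] w 27.0
[[ 0.984  0.002 -0.178]
 [ 0.178  0.     0.984]
 [ 0.002 -1.     0.   ]]
```

View pics/c10.png

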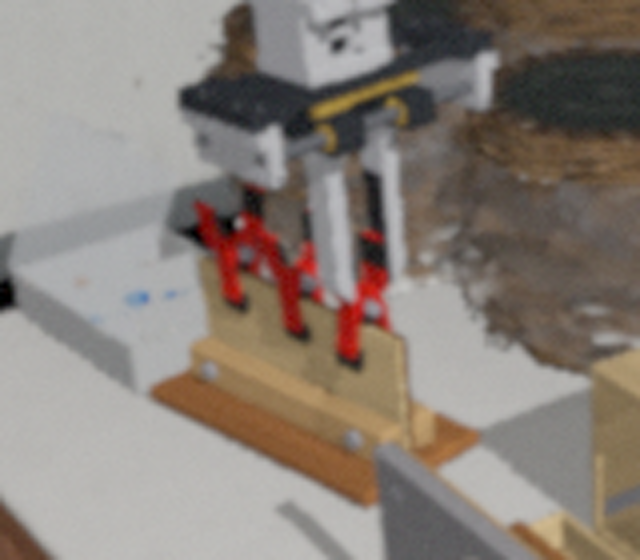

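All three are at the panel, the third's near pad at (348,358) on the face. Releasing.

```bash
python3 -m crank '[[0,0.003,0,0,0],[0,0,0,0,0],[0,0,0,0,0],[0,0,0,0,0.035],[0,0,0,0,0.04],[0,0,0,0,0.045],[0,0,0,0,0.056],[0,0,0,0,0.06],[0,-0.03,0,0,0.06],[0,-0.04,0,0,0.06],[0,-0.04,0,0,0.06],[0,0,0,0,0.06],[0,0,0,0,0]]'
python3 -c "
from h import *
s,R=st();print(R.T@(np.array([.385,-.057,s['tcp_pos'][2]])-s['tcp_pos']))"
```

```text
clock: 26.0
tcp_pos: [0.515, 0.193, 0.3264]
tool_rot: [-1.566, -0.143, 0.139]
ft_force: [-0.7, -0.3, 1.4]
gripper_width: 0.583
t 26.0 tcp [0.515  0.193  0.3264] F [-0.7 -0.3  1.4] w 54.8
[[ 0.984  0.002 -0.179]
 [ 0.179  0.     0.984]
 [ 0.002 -1.     0.   ]]
[-0.1726114  -0.0004315  -0.22268992]
```

```bash
python3 -m crank '[[-0.0288,0,-0.037,0,0],[-0.0288,0,-0.037,0,0],[-0.0288,0,-0.037,0,0],[-0.0288,0,-0.037,0,0],[-0.0288,0,-0.037,0,0],[-0.0288,0,-0.037,0,0],[0,0,0,5.3,0],[0,0,0,5.35,0],[0,0.03,0,0,0],[0,0.04,0,0,0],[0,0.04,0,0,0],[0,0.03,0,0,0],[0,0.01,0,0,0],[0,0,0,0,0],[0,0,0,0,0]]'
python3 -c "from h import *;st()"
```

```text
clock: 27.5
tcp_pos: [0.3848, -0.0566, 0.1757]
tool_rot: [-1.571, 0.004, -0.005]
ft_force: [-0.0, 0.2, 1.3]
gripper_width: 0.003
t 27.5 tcp [ 0.3848 -0.0566  0.1757] F [-0.   0.2  1.3] w 0.3
[[ 1.     0.     0.006]
 [-0.006 -0.     1.   ]
 [ 0.    -1.    -0.   ]]
```

```bash
python3 -m crank '[[0.012,0.006,0,0,0],[0.01,0,0,0,0],[0.005,0,0,0,0],[0.005,0,0,0,0],[0.005,0,0,0,0],[0.007,0,0,0,0],[0.007,0,0,0,0],[0.007,0,0,0,0],[0.007,0,0,0,0],[0.007,0,0,0,0],[0.007,0,0,0,0],[0.007,0,0,0,0],[0.007,0,0,0,0],[0.007,0,0,0,0],[0.007,0,0,0,0],[0.007,0,0,0,0],[0.007,0,0,0,0],[0.007,0,0,0,0],[0.005,0,0,0,0],[0,0,0,0,0]]'
python3 -c "from h import *;st()"
```

```text
clock: 29.5
tcp_pos: [0.5156, -0.0583, 0.1688]
tool_rot: [-1.573, 0.01, 0.0]
ft_force: [-6.9, -4.8, 3.1]
gripper_width: 0.002
t 29.5 tcp [ 0.5156 -0.0583  0.1688] F [-6.9 -4.8  3.1] w 0.2
[[ 1.    -0.006  0.006]
 [-0.006 -0.002  1.   ]
 [-0.006 -1.    -0.002]]
```

```bash
python3 -m crank '[[0.005,0,0,0,0],[0.005,0,0,0,0],[0.004,0,0,0,0],[0.004,0,0,0,0],[0.003,0,0,0,0],[0.003,0,0,0,0],[0.002,0,0,0,0],[0,0,0,0,0]]'
python3 -m crank '[[0.002,0,0,0,0],[0.002,0,0,0,0],[0,0,0,0,0]]'
```

```text
clock: 30.3
tcp_pos: [0.541, -0.0587, 0.1686]
tool_rot: [-1.573, 0.011, 0.001]
ft_force: [-7.2, -5.5, 1.1]
gripper_width: 0.008
clock: 30.6
tcp_pos: [0.542, -0.0586, 0.1686]
tool_rot: [-1.573, 0.017, 0.008]
ft_force: [-17.0, -4.3, 10.9]
gripper_width: 0.007
```

```bash
python3 -m crank '[[0.002,0,0,0,0],[0,0,0,0,0]]'
python3 -m crank '[[-0.005,0,0,0,0],[-0.005,0,0,0,0],[-0.005,0,0,0,0],[-0.005,0,0,0,0],[-0.01,0,0,0,0],[-0.02,0,0,0,0],[-0.03,0,0,0,0],[-0.04,0,0,0,0],[0,-0.04,0,0,0],[0,-0.04,0,0,0],[0,-0.04,0,0,0],[0,0,0,0,0]]'
python3 - <<'E'
from h import *
st();b=shot('top','t11');a=shot('scene','s11')
cv2.imwrite('pics/c11.png',np.vstack([cv2.resize(b['color'][150:270,110:340,::-1],None,fx=3,fy=3,interpolation=2)[:300],cv2.resize(a['color'][130:230,110:340,::-1],None,fx=3,fy=3,interpolation=2)]))
E
```

```text
clock: 30.8
tcp_pos: [0.5424, -0.0586, 0.1687]
tool_rot: [-1.573, 0.02, 0.012]
ft_force: [-24.5, -6.2, 17.3]
gripper_width: 0.004
clock: 32.0
tcp_pos: [0.4324, -0.0576, 0.2958]
tool_rot: [-1.575, -0.006, -0.015]
ft_force: [0.4, -0.5, -0.3]
gripper_width: 0.002
t 32.0 tcp [ 0.4324 -0.0576  0.2958] F [ 0.4 -0.5 -0.3] w 0.2
[[ 1.     0.013  0.006]
 [-0.006 -0.004  1.   ]
 [ 0.014 -1.    -0.004]]
```

View pics/c11.png

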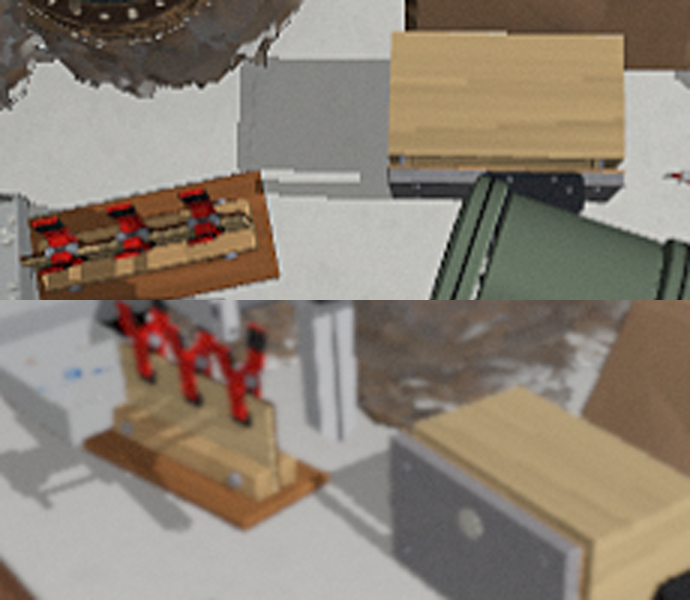

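The drawer is shut, with its spot at scene pixel (266.3,204.3) against (266.7,204.5) at the start. All three clamps stand upright along the panel. Next I'll wait with the arm clear and check that it stays latched.

```bash
python3 -m crank '[[-0.03,-0.02,0,0,0],[-0.02,0,0,0,0],[0,0,0,0,0],[0,0,0,0,0],[0,0,0,0,0],[0,0,0,0,0],[0,0,0,0,0],[0,0,0,0,0],[0,0,0,0,0],[0,0,0,0,0],[0,0,0,0,0],[0,0,0,0,0],[0,0,0,0,0],[0,0,0,0,0],[0,0,0,0,0]]'
python3 - <<'E'
from h import *
st();a=shot('scene','s12');b=shot('top','t12')
def tm(n,m,r,pad=6):
    x=load(n)['color'];y=load(m)['color'];r0,r1,c0,c1=r
    q=cv2.matchTemplate(y[r0-pad:r1+pad,c0-pad:c1+pad],x[r0:r1,c0:c1],cv2.TM_CCOEFF_NORMED)
    i=np.unravel_index(q.argmax(),q.shape);return (i[0]-pad,i[1]-pad,round(float(q.max()),3))
print('spot vs start/after push',tm('s0','s12',(196,213,258,275)),tm('s11','s12',(196,213,258,275)))
print('stand s11->s12',tm('s11','s12',(135,205,140,220)))
print('pen t0->t12',tm('t0','t12',(203,216,328,388)))
for h in((60,250),(132,236),(205,220)): print(np.round(ray(load('t11'),(110+h[0]/3,150+h[1]/3),.1065),4))
E
```

```text
clock: 33.6
tcp_pos: [0.3794, -0.0564, 0.3092]
tool_rot: [-1.571, 0.005, -0.005]
ft_force: [-0.1, -0.7, -0.3]
gripper_width: 0.004
t 33.6 tcp [ 0.3794 -0.0564  0.3092] F [-0.1 -0.7 -0.3] w 0.4
[[ 1.     0.     0.006]
 [-0.006 -0.     1.   ]
 [ 0.    -1.    -0.   ]]
spot vs start/after push (np.int64(0), np.int64(0), 0.984) (np.int64(0), np.int64(0), 0.985)
stand s11->s12 (np.int64(0), np.int64(0), 0.653)
pen t0->t12 (np.int64(0), np.int64(0), 0.997)
[0.4942 0.3135 0.1065]
[0.5055 0.2538 0.1065]
[0.5185 0.1935 0.1065]
```

Run:
```python
from h import *
a=load('s12');b=load('t12')
cv2.imwrite('pics/c12.png',np.vstack([cv2.resize(b['color'][150:250,110:340,::-1],None,fx=3,fy=3,interpolation=2),cv2.resize(a['color'][120:220,110:340,::-1],None,fx=3,fy=3,interpolation=2)]))
```

```text
(no output)
```

View pics/c12.png

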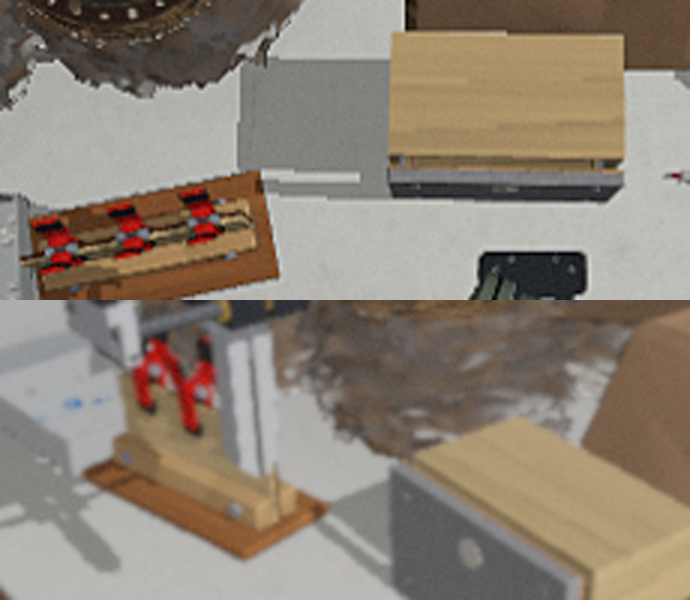

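The drawer is still shut and the stand hasn't moved. The gripper only hides the third clamp in the scene view, which explains the low match score, and the top view shows all three clamps on the panel. Handing in.

```bash
python3 -c "from h import *;print(ctrl.sign_off())"
```

```text
the job is handed in; nothing more can be done
None
```

The job is handed in at 33.6 s on the robot clock: all three clamps that were there (no fourth on the bar) are on the panel's top edge and the drawer is latched shut. I pressed the drawer open and re-measured the stand after it was knocked early on. I then moved the clamps over and pushed the empty drawer to its stop at about 24 N, then let go.

**Last checks:**
- **Clamps:** All three look upright, with pads well below the edge. By the camera, their centres are about 61 mm apart. I had no reading of the jaw angles, so grip is judged from the images.
- **Drawer:** About 1.6 s after I backed the arm away, its spot was at the same pixel as at the start, so it stayed latched.
- **Pen:** It did not shift at all in the image match.
- **Stand:** It looks upright and unmoved. One image match on it scored only 0.65, at zero shift, because the gripper hid part of it; the top view showed all three clamps in place.

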